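Release a melt slug from the lever-flap dispenser

ROBOT

A 6-joint arm with a two-finger parallel gripper is mounted at the origin on a cart in front of the work surface, level with it; the furniture and walls round the work are solid. World frame = base frame: x ahead of the robot, y to its left, z up, the work surface at z = 0. Lengths are in m, angles in degrees, forces in N, time in s.
With the tool pointing down it reaches from about 0.3 to 0.75 m from the base axis. Payload 8.5 kg.
Tool frame: the origin (TCP) lies on the centre line of the jaws, within the pads' length; the fingertips stand 17 mm ahead of it and the grasp point (between the pads) lies 2 mm behind it; z points along the fingers, y is the line along which they close (so a half turn about z gives the same grasp; the last joint's range is limited). The gripper opens to 85 mm and grips with 20 to 120 N. Pads are 22 mm wide; open, the fingers measure 114 mm over their backs; the gripper's body (76 mm by 85 mm) begins 54 mm behind the grasp point. The pads swing forward as they close: fully open they stand 13 mm farther back than shut.
Start: joints at [-84.471, 21.807, 74.336, -0, 83.858, -12.336], TCP at [0.169, -0.523, 0.248] pointing down, gripper open.
Joint ranges: [-178.18, 178.18], [-50.72, 133.34], [12.68, 142.11], [-81.47, 261.47], [9.98, 163.14], [-165.26, 165.26]. Speed limits (degrees/s): [136.94, 136.94, 180, 180, 180, 180].

INTERFACE

Orientations are given as a 3x3 rotation matrix whose columns are the frame's x, y, z axes.
In Python, from rig import env gives the robot as it stands.
- The arm moves only by the shell command python3 -m handwheel 'ROWS' [OPENING] [FORCE]. ROWS is JSON, a list that holds one entry, the list of rows, each a list of 4 numbers: the shift along the tool's x, y, z in m, then the turn about the tool's z in rad. In form: [[[x, y, z, roll], ...]]. A call has 1 to 5 rows; each row shifts and turns the commanded pose from where the row before left it, along the tool's axes as they then stand; what a row does not reach is not made up. A row lasts 1/12 s, in which the tool goes at most 41.7 mm and 7.16 degrees, less where a joint would pass 70% of its speed; a pose out of reach is approached as far as the arm can. A call is refused whole if a number of a shift passes 0.0417 or a number of a turn 0.125, either way. A call with a gripper value outside its range is refused whole. OPENING is the opening in per cent of the stroke, from 0 (shut) to 100 (fully open), set as the call begins (- or left out, the last holds). The fingers move at their own pace and stop on an object; FORCE is the grip in N (left out, the last holds). Time passes only in rows, so rows that do not move let the fingers close. It gives the time, the measured TCP pose, the force and the opening at its end, in the units of the state.
- env.observe(): the state, without advancing time (a new reading comes with each control period).
- env.get_image(name): name is "side" or "top" or "wrist"; returns (picture, depth): 400x640x3 uint8, red, green, blue; 400x640 float32, m along the optical axis (not along the pixel's ray), 0 where there is no reading.
- env.camera_params(name): a dict with "K" (3x3 intrinsics, pixels), "D" ([k1, k2, p1, p2, k3] as OpenCV has them; the pictures are not rectified), "rvec" (rotation vector, rad) and "tvec" (3), from world to camera coordinates, as OpenCV has them. Camera axes: x right, y down, z forward; pixel columns grow to the right and rows downward; lengths in m; the calibration is good to about 2 mm. A picture is of the moment at which its call begins: read the wrist's pose just before it. camera_params takes no time and is no camera call; for the wrist camera it gives the pose at the moment of the call.
- env.close_job(): hands the job in, once; it reports no verdict.
The state is a dict: "time_s": time; "q": joint angles; "qvel": joint speeds; "joint_efforts": joint torques, N m; "position": TCP position; "tool_rot": TCP orientation; "ft_force": force on the tool from outside, world axes, zero at the start; "wrist_torque": the same for the moment, N m; "grip_width": finger opening in m.
Only numpy, scipy, OpenCV 4.12 (cv2) and the standard library are available. Lean on these libraries where they do the work, as an engineer would, in place of code of your own. Each camera call takes 0.05 s, during which the arm holds its last target. There are 200 camera calls.

TASK

Push the catch tray fully home against the slug dispenser, then press the long end of the lever right down to raise the heavy flap and hold it down until the amber slug has rolled out into the tray. Then let the lever up so that the flap is shut again. Do it all with the fingertips: do not grasp anything, do not touch the slug or the flap with the robot, and leave the jars, brass weight and bottle where they stand.

Things in the scene. Friction and masses are not known exactly. Their poses are not given: they have to be found in the camera images.
- dispenser: slug dispenser fixed to the worktop: base plate 135 x 435 x 6 mm under a chute 118 mm wide, 130 mm long, with clear sides and a steel flap as cover (top 140 mm high). Origin on the worktop under the chute's middle, z up, yaw -0.05 to 0.22 rad. The slug rolls to its +y, where the tray slides; the lever lies along the -x (robot) side, its long end sticking out to -y
- tray (a joint): slide of the catch tray along the dispenser's y, between two low guides: 0 = fully home at a stop under the chute's mouth, positive = metres out towards the dispenser's +y (starts 0.05 to 0.09, limit 0.1). It stays where it is left and takes 5 to 8 N to push slowly
- tray_push (a point): point on the outer face of the tray's far wall (away from the chute), mid-width, 47 mm above the worktop, 20 mm below the wall's top edge; push here to the dispenser's -y. Steel tray, open box 116 (x) by 106 mm (y), far wall 60 mm tall, sides 46 mm, chute-side wall 26 mm, 4 mm thick. Beyond this wall only the base plate and two guides 18 mm high at the sides (57 mm each side of the middle)
- tray_floor (a point): centre of the tray's inner floor, 11 mm above the worktop, axes as the dispenser's; inner size 108 x 98 mm
- lever (a joint): steel lever on a pin: 0 = at rest, long end raised; positive = radians pressed down, stop at 0.6. Pin parallel to the dispenser's x at its x = -75, y = -60, z = 116 mm. Short end 45 mm, under the flap's lug; long end 140 mm to the pad, towards -y. Takes 3 to 9 N down on the pad; let go, the flap's weight brings it back up to rest
- lever_pad (a point): centre of the top face of the black rubber pad, 36 x 44 mm (x, y), on the lever's long end. About 168 mm above the worktop at rest, 83 mm lower at the stop, moving less than 15 mm along y. The pad slopes 0.3 rad up towards -y at rest, 0.3 rad down at the stop. Nothing stands over it
- flap: the hinged steel flap, about 1.2 kg: slotted cover plate 110 x 112 mm, a down-turned front lip that holds the slug back, a dark weight bar at its front, a lug at its -x side over the lever's short end. Origin on the hinge line (dispenser y = -65, z = 117 mm). Shut: its z axis is upright; raised: z tilts, about 0.5 rad with the lever at its stop; the slug passes from about 0.35. To be raised only by the lever
- slug: amber hot-melt slug, cylinder 42 mm in diameter and 99 mm long, about 130 g, lying across the chute (its axis along the dispenser's x) on the sloping chute floor behind the flap's lip. Origin on its skin, so it turns as it rolls
- slug_center (a point): centre of the slug; about 74 mm above the worktop at the start, about 32 mm when it lies in the tray
- jar_white: screw-top jar with a white lid, 59 mm wide, 72 mm tall, origin under its centre; to be left alone
- jar_red: screw-top jar with a red lid, 59 mm wide, 72 mm tall, origin under its centre; to be left alone
- brass_weight: round brass weight, 34 mm wide, 23 mm tall, origin under its centre; to be left alone
- bottle_dark: dark bottle with a clear cap, 48 mm wide, 147 mm tall, origin under its centre; to be left alone

How it is judged:
By the outcome, as a careful person would: the job done as asked, in the order asked, and still so for the second after the job is handed in, with the robot touching nothing.
It also fails if it takes over 54 s, if anything falls off the work surface, if the arm or the gripper's body presses on something with over 40 N, if the wrist force passes 120 N, or if a joint passes its speed limit or range.

## Working session

There is one attempt and no reset: what is moved stays moved. The work goes in short steps, Python scripts to look and compute and a shell command to move; the robot and the scene stay as the last step left them, time stands still between calls to the robot, and variables do not carry over. Pictures are saved under pics/ and viewed, on a budget of 10 in all, crops included, one or two more only if the job needs it, and the job is handed in when it is done.

```bash
mkdir -p pics
cat > h.py <<'E'
import numpy as np, cv2
from rig import env
def snap(n,f):
    im,d=env.get_image(n); cv2.imwrite(f'pics/{f}.png',im[:,:,::-1]); np.savez(f'pics/{f}.npz',im=im,d=d); return im,d
def world(n,u,v,d=None,z=None):
    p=env.camera_params(n); K=np.array(p['K']);D=np.array(p['D']);R=cv2.Rodrigues(np.array(p['rvec'],float))[0];t=np.array(p['tvec'],float).ravel()
    xy=cv2.undistortPoints(np.stack([np.ravel(u),np.ravel(v)],1).astype(float)[:,None],K,D)[:,0]
    r=np.c_[xy,np.ones(len(xy))]; C=-R.T@t; w=r@R
    s=np.ravel(d) if z is None else (z-C[2])/w[:,2]
    return C+w*np.reshape(s,(-1,1))
E
python3 - <<'E'
from h import *
snap('top','top0');snap('side','side0')
o=env.observe();print(o)
for n in('top','side'):
    p=env.camera_params(n);R=cv2.Rodrigues(np.array(p['rvec'],float))[0];print(n,-R.T@np.ravel(p['tvec']),R[2],p['K'])
E
```

```text
{'time_s': 0.1, 'q': array([-8.44697853e+01,  2.18369280e+01,  7.43814554e+01,  3.00492985e-04,
        8.38554971e+01, -1.23357954e+01]), 'qvel': array([-0.11182853, -0.11703336, -0.14465905,  0.06501248,  0.03349907,
       -0.03813278]), 'joint_efforts': array([ 3.53254523e-03, -4.49224770e+01, -2.31655025e+01, -1.05470604e-04,
        3.67776302e-03, -3.78964657e-06]), 'position': array([ 0.16871041, -0.52322874,  0.24776924]), 'tool_rot': array([[ 9.51776761e-01,  3.06791433e-01, -1.19075611e-04],
       [ 3.06791327e-01, -9.51775936e-01,  1.28395759e-03],
       [ 2.80573887e-04, -1.25857236e-03, -9.99999169e-01]]), 'ft_force': array([ 0.46508051, -0.1359088 ,  0.62627449]), 'wrist_torque': array([0.0099135 , 0.01253554, 0.00706987]), 'grip_width': 0.08524459837838225}
top [0.42218345 0.03869358 1.25802152] [ 0.09585399  0.0129739  -0.99531085] [[459.84933583   0.         318.8586679 ]
 [  0.         459.84933583 202.57565395]
 [  0.           0.           1.        ]]
side [0.10603633 1.38820495 0.87834236] [ 0.27930556 -0.84231848 -0.46096418] [[507.39423411   0.         316.54866243]
 [  0.         507.39423411 198.53416684]
 [  0.           0.           1.        ]]
```

View pics/top0.png

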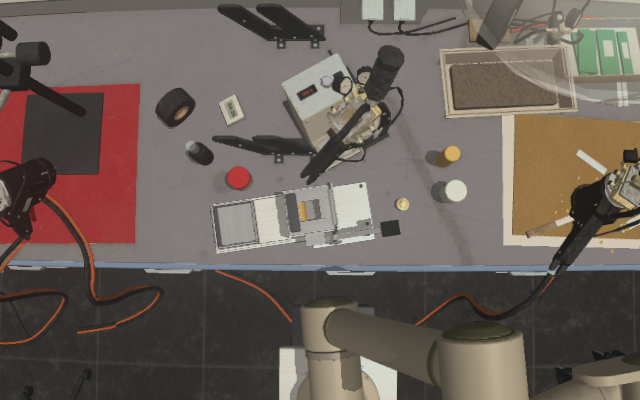

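View pics/side0.png

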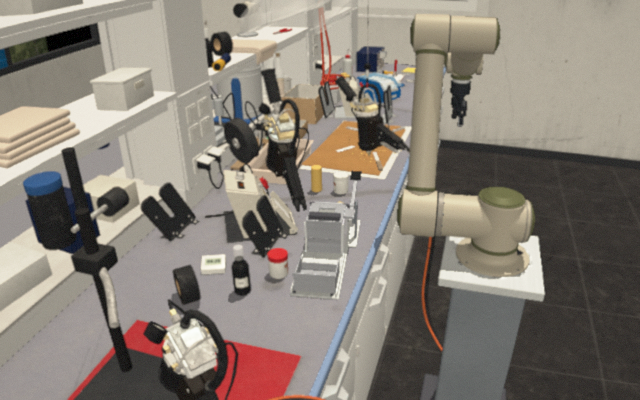

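The top view shows the tray at (236,225), the pad at (391,228), the red jar at (238,178) and the brass weight at (402,204). Next I'll measure these.

```bash
cat > m.py <<'E'
from h import *
z=np.load('pics/top0.npz');im,d=z['im'],z['d']
V,U=np.mgrid[0:400,0:640];P=world('top',U,V,d=d).reshape(400,640,3)
np.save('pics/P.npy',P)
g=im.max(2)
m=np.zeros_like(g);m[215:240,378:404]=(g[215:240,378:404]<60);k=m>0
print('pad',k.sum(),U[k].mean(),V[k].mean(),np.median(P[k],0),world('top',[U[k].mean()],[V[k].mean()],z=.168))
r=cv2.minAreaRect(np.c_[U[k],V[k]].astype(np.float32));print(r)
# dispenser plate long edges, tray walls: height map samples
for v in (212,225,238):
    print(v,[(u,*np.round(P[v,u]*1000).astype(int)) for u in range(208,270,3)])
print('heights');Z=P[...,2]*1000
print(np.round(Z[180:256:4,204:412:8]).astype(int))
c=im[170:265,195:420,::-1];cv2.imwrite('pics/crop.png',cv2.resize(c,None,fx=3.5,fy=3.5,interpolation=cv2.INTER_CUBIC))
E
python3 m.py
```

```text
pad 248 390.0040322580645 227.91532258064515 [ 0.46780108 -0.11658092  0.16547137] [[ 0.46792145 -0.11621253  0.168     ]]
((389.9053955078125, 227.9324493408203), (14.302711486816406, 17.26189422607422), 80.53767395019531)
212 [(208, np.int64(515), np.int64(362), np.int64(0)), (211, np.int64(515), np.int64(352), np.int64(6)), (214, np.int64(511), np.int64(331), np.int64(56)), (217, np.int64(514), np.int64(333), np.int64(16)), (220, np.int64(515), np.int64(326), np.int64(11)), (223, np.int64(515), np.int64(317), np.int64(11)), (226, np.int64(515), np.int64(310), np.int64(7)), (229, np.int64(515), np.int64(300), np.int64(12)), (232, np.int64(515), np.int64(292), np.int64(11)), (235, np.int64(515), np.int64(284), np.int64(9)), (238, np.int64(515), np.int64(276), np.int64(8)), (241, np.int64(515), np.int64(268), np.int64(7)), (244, np.int64(515), np.int64(259), np.int64(10)), (247, np.int64(516), np.int64(252), np.int64(6)), (250, np.int64(516), np.int64(243), np.int64(7)), (253, np.int64(514), np.int64(231), np.int64(33)), (256, np.int64(516), np.int64(227), np.int64(3)), (259, np.int6
[... 4190 characters left out ...]
142  154  165  170   -1]
 [  -1   -4   22   12   10   10   10    4    8    4    3  108   68  119
   116  112  123  125  133    3    0    5    2   -2    3   -2]
 [  -1    3   28    7    7    8   12    4    4    4   18    4    1  120
   118  120    2  125   -2    7    7    0   -4    4   -2   -2]
 [   1    1   27   11   10   53    4   21    5    6    2   -2   -1  118
   119    0    3    0   -1   -3   -2   -3    2    1   -2   -2]
 [   1   -3   53    8   15    7    3    2   -4   -1   -4   -3   -1   -2
    -1   -1    1    0   -2   -6   -2   -2    0   -3    1   -6]
 [  -1    2    1   -5   -2   -3   -2    1    0   -1   -2    7   -3    0
    -2    2    6    2   -2    1   -1   -2   -2    2   -2    0]]
```

View pics/crop.png

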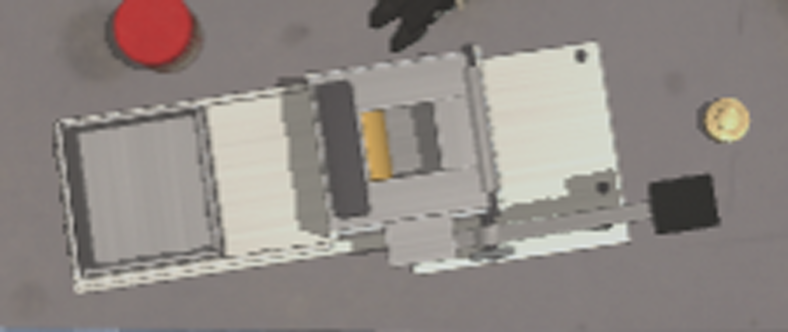

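```bash
cat > m2.py <<'E'
from h import *
cr=lambda a:(np.array(a)/3.5+[195,170])
pl=cr([[597,42],[628,240],[78,292],[57,120]]);q=world('top',pl[:,0],pl[:,1],z=.006)
print('plate',q.round(4).tolist())
e=q[0]-q[1];yx=np.arctan2(e[1],e[0]);e=q[2]-q[1];print('yaw short',yx,'long',np.arctan2(-e[0],e[1]),np.linalg.norm(e))
P=np.load('pics/P.npy');V,U=np.mgrid[0:400,0:640]
k=(P[...,2]>.045)&(U>205)&(U<226)&(V>198)&(V<252)
# leftmost high pixel in each row -> outer top edge at .067
pts=[]
for v in range(206,244):
    us=np.where(k[v])[0]
    if len(us): pts.append((us[0]-.5,v))
pts=np.array(pts);w=world('top',pts[:,0],pts[:,1],z=.067)
vx,vy,x0,y0=cv2.fitLine(w[:,:2].astype(np.float32),cv2.DIST_HUBER,0,.01,.01).ravel();print('wall dir yaw',np.arctan2(-vx,vy) if 0 else np.arctan2(vy,vx),x0,y0,w[:,0].min(),w[:,0].max())
# flap cover outline & bar: points at 0.11<z<.145 
k=(P[...,2]>.105)&(P[...,2]<.146)&(U>275)&(U<332)&(V>185)&(V<232)
print('flap rect',cv2.minAreaRect(P[k][:,:2].astype(np.float32)))
pad=np.array([.4679,-.1162])
for th in (.08,.1,.12,.14,.16):
    ex=np.array([np.cos(th),np.sin(th)]);ey=np.array([-ex[1],ex[0]])
    O=pad-(-.075*ex)-(-.060-.14*np.cos(.3))*ey   # pad ~ y=-.06-.134
    print(th,'O',O.round(4),'plate mid x',((q[:,:2]-O)@ex).round(4),'y',((q[:,:2]-O)@ey).round(4),'wall y',(([x0,y0]-O)@ey).round(4))
for n,(u,v) in dict(bottle=(198,147),jr=(238,178),brass=(402,204)).items(): print(n,world('top',[u],[v],z={'bottle':.147,'jr':.072,'brass':.023}[n]).round(3))
E
python3 m2.py
```

```text
plate [[0.6004, -0.0729, 0.006], [0.4455, -0.0967, 0.006], [0.4015, 0.3312, 0.006], [0.5361, 0.3515, 0.006]]
yaw short 0.15258806176122489 long 0.10250964119761762 0.4301270231128056
wall dir yaw 0.16192895 0.46775168 0.3288985 0.42947859532961347 0.5260088392432998
flap rect ((0.5176361799240112, 0.08433324098587036), (0.11403313279151917, 0.12358995527029037), 0.8759982585906982)
0.08 O [0.5272 0.0829] plate mid x [ 0.0605 -0.0957 -0.1054  0.0303] y [-0.1611 -0.1725  0.2575  0.267 ] wall y 0.2499
0.1 O [0.5232 0.0841] plate mid x [ 0.0611 -0.0953 -0.0964  0.0395] y [-0.1639 -0.1721  0.258   0.2648] wall y 0.2491
0.12 O [0.5192 0.0851] plate mid x [ 0.0617 -0.0949 -0.0874  0.0487] y [-0.1666 -0.1717  0.2584  0.2624] wall y 0.2482
0.14 O [0.5151 0.0861] plate mid x [ 0.0622 -0.0944 -0.0783  0.0578] y [-0.1693 -0.1713  0.2585  0.2599] wall y 0.247
0.16 O [0.5111 0.087 ] plate mid x [ 0.0627 -0.094  -0.0693  0.0668] y [-0.1721 -0.1709  0.2585  0.2571] wall y 0.2457
bottle [[0.666 0.354 0.147]]
jr [[0.6   0.266 0.072]]
brass [[ 0.539 -0.17   0.023]]
```

```bash
python3 -m handwheel '[[[0,0,0,0.0785],[0,0,0,0.0785],[0.024,-0.034,0,0],[0.024,-0.034,0,0],[0.024,-0.034,0,0]]]' 0 40
python3 -m handwheel '[[[0.024,-0.034,0,0],[0.024,-0.034,0,0],[0.024,-0.034,0,0],[0.024,-0.034,0,0],[0.024,-0.034,0,0]]]'
python3 -m handwheel '[[[0.024,-0.034,0,0],[0.024,-0.034,0,0],[0.024,-0.034,0,0],[0.024,-0.034,0,0],[0.024,-0.034,0,0]]]'
```

```text
time_s: 0.52
position: [0.2243, -0.4101, 0.2476]
tool_rot: [[0.988, 0.153, -0.0], [0.153, -0.988, 0.001], [-0.0, -0.001, -1.0]]
ft_force: [0.2, 0.3, 0.2]
grip_width: 0.0252
time_s: 0.93
position: [0.3167, -0.2231, 0.2482]
tool_rot: [[0.988, 0.154, -0.0], [0.154, -0.988, 0.0], [-0.0, -0.0, -1.0]]
ft_force: [0.2, -0.7, -0.6]
grip_width: -0.0001
time_s: 1.35
position: [0.4091, -0.0365, 0.2483]
tool_rot: [[0.988, 0.154, 0.0], [0.154, -0.988, -0.0], [0.0, 0.0, -1.0]]
ft_force: [0.7, -1.3, -0.2]
grip_width: -0.0
```

```bash
python3 -m handwheel '[[[0.024,-0.034,0,0],[0.024,-0.034,0,0],[0.024,-0.034,0,0],[0.024,-0.034,0,0],[0.024,-0.034,0,0]]]'
python3 -m handwheel '[[[0,-0.041,0,0],[0,-0.041,0,0],[0,-0.041,0,0],[0,-0.041,0,0],[0,-0.041,0,0]]]'
python3 -m handwheel '[[[0,-0.041,0,0],[0,0,0,0],[0,0,0,0]]]'
python3 - <<'E'
from h import *
snap('wrist','w1');o=env.observe();print(o['position'],o['q'])
ex=np.array([np.cos(.155),np.sin(.155)]);r=o['position'][:2]-[.512,.0868];print(r@ex,r@[-ex[1],ex[0]])
E
```

```text
time_s: 1.77
position: [0.5015, 0.1502, 0.2481]
tool_rot: [[0.988, 0.155, -0.0], [0.155, -0.988, -0.0], [-0.001, 0.0, -1.0]]
ft_force: [1.0, -0.7, 0.5]
grip_width: -0.0001
time_s: 2.18
position: [0.4687, 0.3523, 0.248]
tool_rot: [[0.988, 0.154, -0.001], [0.154, -0.988, -0.0], [-0.001, 0.0, -1.0]]
ft_force: [0.2, -0.3, 0.3]
grip_width: 0.0001
time_s: 2.43
position: [0.4623, 0.3925, 0.2474]
tool_rot: [[0.988, 0.157, -0.001], [0.157, -0.988, -0.001], [-0.001, 0.001, -1.0]]
ft_force: [0.3, -0.2, -0.2]
grip_width: -0.0
[0.46291662 0.39109761 0.24769322] [ 2.90199990e+01  2.75896304e+01  6.48653788e+01 -1.72311351e-02
  8.76143822e+01  1.10078492e+02]
-0.0015174450372943138 0.3082270452449404
```

View pics/w1.png

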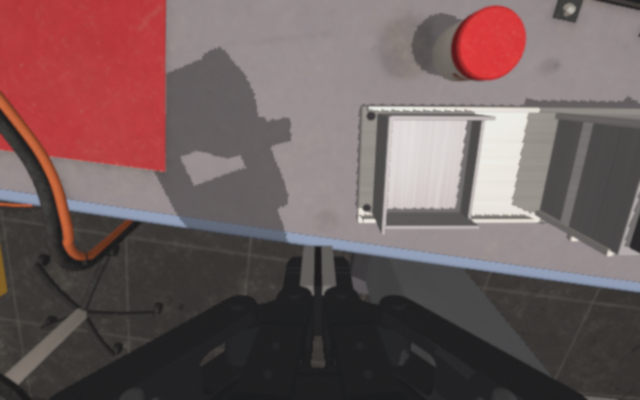

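The wrist view shows the tray's edges parallel to the picture axes, so the yaw is right. The far wall's top edge runs from about (377,112) to (384,232), and the fingers stay clear of it. I'll check its position from this closer view.

Run:
```python
from h import *
d=np.load('pics/w1.npz')['d']
w=world('wrist',[377,384,492,362,362],[114,232,118,106,222],z=.067);w[2:]=world('wrist',[492,362,362],[118,106,222],z=.018)
ex=np.array([np.cos(.155),np.sin(.155)]);r=w[:,:2]-[.512,.0868];print(np.c_[r@ex,r@[-ex[1],ex[0]]].round(4))
u=np.arange(366,396,2)
for v in (150,200):
    p=world('wrist',u,u*0+v,d=d[v,u]);r=p[:,:2]-[.512,.0868];print(np.c_[u,(r@ex*1e3),(r@[-ex[1],ex[0]])*1e3,p[:,2]*1e3].round(0).tolist())
```

```text
[[ 0.0581  0.2555]
 [-0.0574  0.2421]
 [ 0.0519  0.1246]
 [ 0.0634  0.263 ]
 [-0.066   0.2577]]
[[366.0, 16.0, 255.0, 6.0], [368.0, 16.0, 253.0, 7.0], [370.0, 16.0, 251.0, 8.0], [372.0, 16.0, 248.0, 7.0], [374.0, 16.0, 246.0, 7.0], [376.0, 17.0, 245.0, 14.0], [378.0, 19.0, 245.0, 27.0], [380.0, 21.0, 245.0, 38.0], [382.0, 22.0, 245.0, 47.0], [384.0, 24.0, 245.0, 57.0], [386.0, 25.0, 245.0, 66.0], [388.0, 26.0, 244.0, 69.0], [390.0, 25.0, 242.0, 67.0], [392.0, 17.0, 228.0, 13.0], [394.0, 17.0, 225.0, 12.0]]
[[366.0, -43.0, 253.0, 7.0], [368.0, -43.0, 250.0, 7.0], [370.0, -43.0, 248.0, 8.0], [372.0, -43.0, 245.0, 7.0], [374.0, -39.0, 245.0, 18.0], [376.0, -35.0, 245.0, 31.0], [378.0, -31.0, 245.0, 42.0], [380.0, -28.0, 245.0, 52.0], [382.0, -25.0, 245.0, 63.0], [384.0, -24.0, 244.0, 67.0], [386.0, -23.0, 242.0, 68.0], [388.0, -42.0, 228.0, 10.0], [390.0, -42.0, 225.0, 11.0], [392.0, -41.0, 223.0, 12.0], [394.0, -41.0, 221.0, 12.0]]
```

```bash
python3 -m handwheel '[[[0,0,0.037,0],[0,0,0.037,0],[0,0,0.037,0],[0,0,0.037,0],[0,0,0.037,0]]]'
python3 -m handwheel '[[[0,0.012,0,0],[0,0.012,0,0],[0,0.008,0,0],[0,0.005,0,0],[0,0.005,0,0]]]'
python3 -m handwheel '[[[0,0.005,0,0],[0,0.005,0,0],[0,0.005,0,0],[0,0.005,0,0],[0,0.005,0,0]]]'
```

```text
time_s: 2.9
position: [0.4638, 0.3891, 0.0621]
tool_rot: [[0.988, 0.152, 0.0], [0.152, -0.988, -0.0], [0.0, 0.0, -1.0]]
ft_force: [1.3, 0.6, -0.3]
grip_width: 0.0001
time_s: 3.32
position: [0.471, 0.3486, 0.0657]
tool_rot: [[0.988, 0.153, 0.004], [0.153, -0.988, 0.002], [0.004, -0.001, -1.0]]
ft_force: [0.2, 0.5, -0.1]
grip_width: -0.0
time_s: 3.73
position: [0.4741, 0.3254, 0.0645]
tool_rot: [[0.988, 0.155, 0.002], [0.155, -0.988, 0.002], [0.003, -0.002, -1.0]]
ft_force: [-0.2, 5.3, 5.0]
grip_width: 0.0
```

```bash
for i in 1; do :; done
python3 -m handwheel '[[[0,0.004,0,0],[0,0.004,0,0],[0,0.004,0,0],[0,0.004,0,0],[0,0.004,0,0]]]'
python3 -m handwheel '[[[0,0.004,0,0],[0,0.004,0,0],[0,0.004,0,0],[0,0.004,0,0],[0,0.004,0,0]]]'
```

```text
time_s: 4.15
position: [0.4773, 0.3057, 0.0644]
tool_rot: [[0.988, 0.155, 0.003], [0.155, -0.988, 0.002], [0.003, -0.002, -1.0]]
ft_force: [-1.2, 5.5, 5.0]
grip_width: 0.0003
time_s: 4.57
position: [0.4804, 0.2859, 0.0644]
tool_rot: [[0.988, 0.155, 0.003], [0.155, -0.988, 0.002], [0.003, -0.002, -1.0]]
ft_force: [0.2, 5.4, 4.9]
grip_width: 0.0
```

Run:
```python
from h import *
im,d=snap('wrist','w2')
```

```text
(no output)
```

View pics/w2.png

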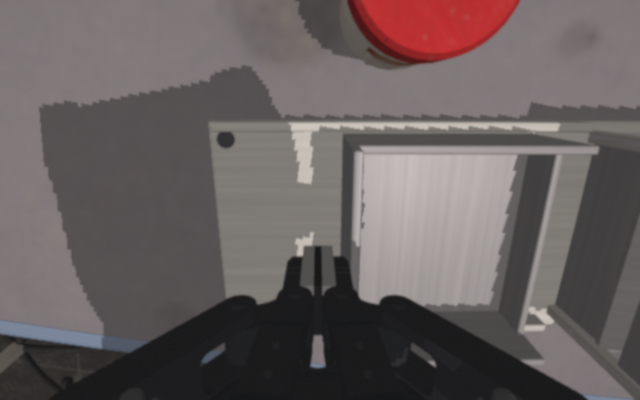

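The tray has moved: its far wall is at column 350, with the finger's back against it at about (350,270), and the plate behind it is bare. I'll keep pushing slowly to the stop.

```bash
python3 -m handwheel '[[[0,0.004,0,0],[0,0.004,0,0],[0,0.004,0,0],[0,0.004,0,0],[0,0.004,0,0]]]'
python3 -m handwheel '[[[0,0.003,0,0],[0,0.003,0,0],[0,0.003,0,0]]]'
```

```text
time_s: 5.03
position: [0.4835, 0.2661, 0.0642]
tool_rot: [[0.988, 0.155, 0.003], [0.155, -0.988, 0.002], [0.003, -0.001, -1.0]]
ft_force: [-0.0, 5.8, 5.2]
grip_width: 0.0
time_s: 5.28
position: [0.4848, 0.2573, 0.0642]
tool_rot: [[0.988, 0.154, 0.002], [0.154, -0.988, 0.002], [0.003, -0.002, -1.0]]
ft_force: [-1.2, 15.9, 5.0]
grip_width: -0.0001
```

```bash
python3 -m handwheel '[[[0,0.002,0,0],[0,0.001,0,0],[0,0,0,0]]]'
```

```text
time_s: 5.53
position: [0.4849, 0.2571, 0.0643]
tool_rot: [[0.988, 0.154, 0.003], [0.154, -0.988, 0.007], [0.004, -0.007, -1.0]]
ft_force: [-1.1, 23.4, 1.8]
grip_width: -0.0002
```

```bash
python3 -m handwheel '[[[0,-0.01,0,0],[0,-0.02,0,0],[0,-0.02,-0.02,0],[0,0,-0.04,0],[0,0,-0.04,0]]]'
python3 -m handwheel '[[[0,0,-0.04,0],[0,0,-0.04,0],[0,0,0,0]]]'
python3 - <<'E'
from h import *
im,d=snap('wrist','w3');snap('top','top1')
o=env.observe();print(o['position'])
ex=np.array([np.cos(.155),np.sin(.155)]);ey=np.array([-ex[1],ex[0]])
V,U=np.mgrid[0:400,0:640];P=world('wrist',U,V,d=d);r=P[:,:2]-[.512,.0868];x=r@ex;y=r@ey
for lo,hi in((.06,.075),(.03,.055)):
  k=(d.ravel()>0)&(P[:,2]>lo)&(P[:,2]<hi)&(abs(x)<.04)&(y>.1)&(y<.24);print(k.sum(),np.percentile(y[k],[1,10,50,90,99]).round(4))
r=o['position'][:2]-[.512,.0868];print(r@ex,r@ey)
E
```

```text
time_s: 5.95
position: [0.4758, 0.3035, 0.1636]
tool_rot: [[0.988, 0.156, -0.003], [0.156, -0.988, -0.002], [-0.004, 0.001, -1.0]]
ft_force: [0.6, 0.1, 0.9]
grip_width: 0.0
time_s: 6.2
position: [0.4788, 0.3037, 0.2514]
tool_rot: [[0.988, 0.155, 0.013], [0.155, -0.988, 0.004], [0.013, -0.002, -1.0]]
ft_force: [0.7, -0.3, -0.0]
grip_width: 0.0
[0.47708804 0.30292305 0.24459745]
274 [0.1558 0.1562 0.1578 0.1592 0.1597]
346 [0.1592 0.1593 0.1595 0.1597 0.1598]
-0.0011283219076535659 0.21892177831713577
```

View pics/w3.png

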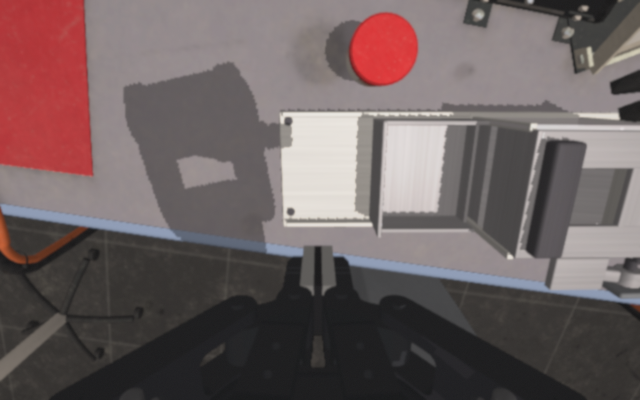

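The tray is home: it stalled at 23 N, and its outer wall went from y' = 0.245 to 0.160. The red jar hasn't moved. On to the lever pad.

```bash
python3 -m handwheel '[[[-0.0074,0.041,0,0],[-0.0074,0.041,0,0],[-0.0074,0.041,0,0],[-0.0074,0.041,0,0],[-0.0074,0.041,0,0]]]'
python3 -m handwheel '[[[-0.0074,0.041,0,0],[-0.0074,0.041,0,0],[-0.0074,0.041,0,0],[-0.0074,0.041,0,0],[-0.0074,0.041,0,0]]]'
python3 -m handwheel '[[[0,0,0,0],[0,0,0,0]]]'
python3 - <<'E'
from h import *
im,d=snap('wrist','w4')
o=env.observe();print(o['position'])
V,U=np.mgrid[0:400,0:640];P=world('wrist',U,V,d=d).reshape(400,640,3)
pos=o['position']
k=(d>0)&(im.max(2)<70)&(P[...,2]>.15)&(P[...,2]<.182)&(np.hypot(P[...,0]-.468,P[...,1]+.116)<.05)
q=P[k];print(k.sum(),q.mean(0) if k.sum() else 0, U[k].mean(),V[k].mean())
print(cv2.minAreaRect(q[:,:2].astype(np.float32)))
E
```

```text
time_s: 6.72
position: [0.4708, 0.0929, 0.2418]
tool_rot: [[0.988, 0.155, -0.003], [0.155, -0.988, -0.0], [-0.003, -0.0, -1.0]]
ft_force: [1.3, -1.0, -0.1]
grip_width: -0.0004
time_s: 7.13
position: [0.4659, -0.1154, 0.2419]
tool_rot: [[0.988, 0.154, -0.003], [0.154, -0.988, 0.001], [-0.003, -0.002, -1.0]]
ft_force: [1.0, -0.4, -0.0]
grip_width: 0.0001
time_s: 7.3
position: [0.4663, -0.1153, 0.2416]
tool_rot: [[0.989, 0.15, -0.003], [0.15, -0.989, 0.002], [-0.003, -0.002, -1.0]]
ft_force: [0.2, 0.6, -0.1]
grip_width: -0.0003
[ 0.46641253 -0.11385418  0.24193235]
3190 [ 0.468801   -0.1150468   0.16730618] 322.21692789968654 214.32633228840126
((0.46786627173423767, -0.11446618288755417), (0.0351620689034462, 0.041949283331632614), 8.982272148132324)
```

View pics/w4.png

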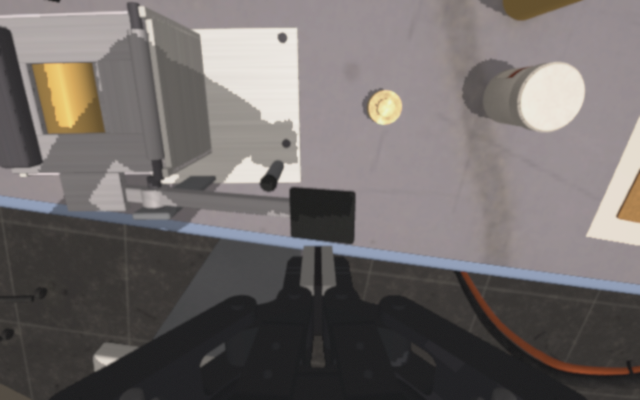

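The pad is centred at (322,214), world (0.468, -0.115, 0.167), with the fingertips right above it. I'll press down.

```bash
python3 -m handwheel '[[[0.0015,0,0.02,0],[0,0,0.02,0],[0,0,0.01,0],[0,0,0.005,0],[0,0,0.005,0]]]'
python3 -m handwheel '[[[0,0,0.006,0],[0,0,0.006,0],[0,0,0.006,0],[0,0,0.006,0],[0,0,0.006,0]]]'
python3 -m handwheel '[[[0,0,0.006,0],[0,0,0.006,0],[0,0,0.006,0],[0,0,0.006,0],[0,0,0.006,0]]]'
```

```text
time_s: 7.77
position: [0.4684, -0.1121, 0.1827]
tool_rot: [[0.988, 0.156, -0.001], [0.156, -0.988, 0.001], [-0.001, -0.001, -1.0]]
ft_force: [-1.3, -2.0, 4.8]
grip_width: -0.0003
time_s: 8.18
position: [0.4697, -0.1139, 0.1544]
tool_rot: [[0.988, 0.155, 0.004], [0.155, -0.988, -0.003], [0.003, 0.004, -1.0]]
ft_force: [1.4, -4.5, 6.2]
grip_width: 0.0
time_s: 8.6
position: [0.4698, -0.1141, 0.1244]
tool_rot: [[0.988, 0.155, 0.004], [0.155, -0.988, -0.003], [0.003, 0.004, -1.0]]
ft_force: [0.2, -4.0, 6.2]
grip_width: -0.0003
```

```bash
python3 -m handwheel '[[[0,0,0.006,0],[0,0,0.006,0],[0,0,0.004,0],[0,0,0.003,0],[0,0,0.002,0]]]'
python3 -m handwheel '[[[0,0,0.003,0],[0,0,0,0],[0,0,0,0]]]'
```

```text
time_s: 9.02
position: [0.4698, -0.1128, 0.1057]
tool_rot: [[0.988, 0.155, 0.004], [0.155, -0.988, -0.001], [0.004, 0.002, -1.0]]
ft_force: [-10.6, 8.9, 54.4]
grip_width: -0.0002
time_s: 9.27
position: [0.4699, -0.1127, 0.1054]
tool_rot: [[0.988, 0.156, 0.007], [0.156, -0.988, -0.003], [0.006, 0.004, -1.0]]
ft_force: [-15.3, 10.2, 65.1]
grip_width: -0.0003
```

At the stop with 65 N. I'll ease off some of that, hold, and look for the slug.

```bash
python3 -m handwheel '[[[0,0,-0.003,0],[0,0,0,0],[0,0,0,0],[0,0,0,0],[0,0,0,0]]]'
python3 -m handwheel '[[[0,0,0,0],[0,0,0,0],[0,0,0,0],[0,0,0,0],[0,0,0,0]]]'
cat > s.py <<'E'
from h import *
import sys
f=sys.argv[1]
a,d=snap('top','t'+f);b,_=snap('side','s'+f)
V,U=np.mgrid[0:400,0:640]
h=cv2.cvtColor(a,cv2.COLOR_RGB2HSV);k=(h[...,0]>10)&(h[...,0]<28)&(h[...,1]>120)&(U>205)&(U<375)&(V>180)&(V<255)
P=world('top',U,V,d=d).reshape(400,640,3)
ex=np.array([np.cos(.155),np.sin(.155)]);ey=np.array([-ex[1],ex[0]])
if k.sum():
    q=P[k];r=q[:,:2]-[.512,.0868];print('amber',k.sum(),U[k].mean(),V[k].mean(),(r@ex).mean(),(r@ey).mean(),(r@ey).min(),(r@ey).max(),np.median(q[:,2]))
ca=a[170:265,195:420,::-1];cb=b[180:310,260:400,::-1]
ca=cv2.resize(ca,(790,333));cb=cv2.resize(cb,(280,260))
o=np.zeros((600,790,3),np.uint8);o[:333]=ca;o[335:595,:280]=cb;cv2.imwrite(f'pics/c{f}.png',o)
print(env.observe()['time_s'],env.observe()['ft_force'],env.observe()['position'])
E
python3 s.py 5
```

```text
time_s: 9.68
position: [0.4697, -0.1128, 0.1062]
tool_rot: [[0.988, 0.155, 0.005], [0.155, -0.988, -0.002], [0.005, 0.003, -1.0]]
ft_force: [-8.6, 6.9, 39.8]
grip_width: 0.0001
time_s: 10.1
position: [0.4697, -0.1128, 0.1062]
tool_rot: [[0.988, 0.155, 0.005], [0.155, -0.988, -0.002], [0.005, 0.003, -1.0]]
ft_force: [-8.9, 5.5, 38.4]
grip_width: -0.0
amber 537 256.8268156424581 220.52700186219738 -0.0014614944120800155 0.1330376074791736 0.11540575535550596 0.15348405550728966 0.04945000799451993
10.2 [-8.38421657  6.22328058 38.74923493] [ 0.46970017 -0.11280713  0.1062327 ]
```

View pics/c5.png

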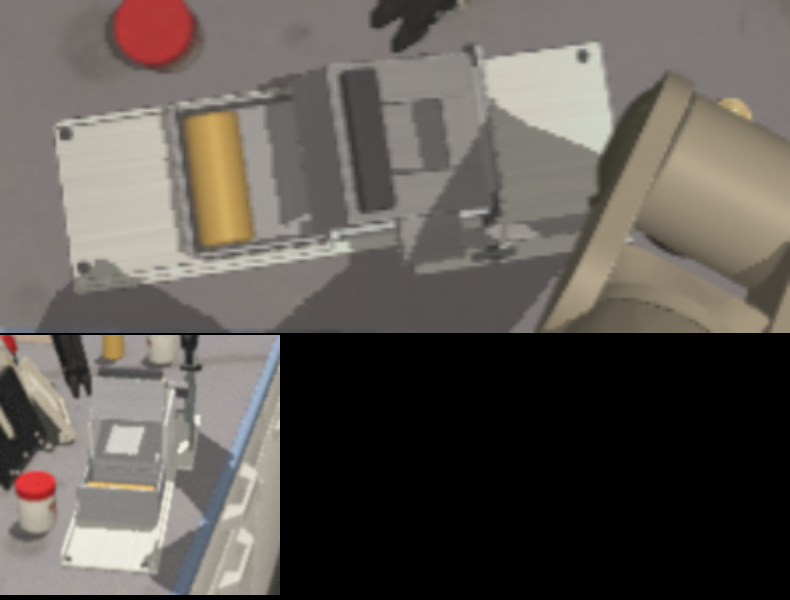

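The slug (top view, around (215,178)) lies in the tray against the far wall, and the flap is up. I'll let the lever up gently.

```bash
python3 -m handwheel '[[[0,0,-0.006,0],[0,0,-0.006,0],[0,0,-0.006,0],[0,0,-0.006,0],[0,0,-0.006,0]]]'
python3 -m handwheel '[[[0,0,-0.006,0],[0,0,-0.006,0],[0,0,-0.006,0],[0,0,-0.006,0],[0,0,-0.006,0]]]'
python3 -m handwheel '[[[0,0,-0.006,0],[0,0,-0.006,0],[0,0,-0.006,0],[0,0,-0.006,0],[0,0,-0.006,0]]]'
python3 -m handwheel '[[[0,0,-0.02,0],[0,0,-0.03,0],[0,0,-0.03,0],[0,0.0,0,0],[0,0,0,0]]]'
python3 -m handwheel '[[[0,0.04,0,0],[0,0.04,0,0],[0,0.04,0,0],[0,0.04,0,0],[0,0.04,0,0]]]'
python3 -m handwheel '[[[0,0,0,0],[0,0,0,0],[0,0,0,0],[0,0,0,0],[0,0,0,0]]]'
python3 s.py 6
```

```text
time_s: 10.62
position: [0.4697, -0.1141, 0.1338]
tool_rot: [[0.988, 0.155, 0.004], [0.155, -0.988, -0.003], [0.003, 0.004, -1.0]]
ft_force: [0.2, -4.7, 5.8]
grip_width: -0.0002
time_s: 11.03
position: [0.4688, -0.1125, 0.1632]
tool_rot: [[0.988, 0.155, 0.001], [0.155, -0.988, 0.001], [0.001, -0.001, -1.0]]
ft_force: [0.0, 3.8, 4.7]
grip_width: -0.0002
time_s: 11.45
position: [0.4685, -0.1138, 0.1926]
tool_rot: [[0.988, 0.154, -0.0], [0.154, -0.988, -0.001], [-0.001, 0.001, -1.0]]
ft_force: [-0.1, -0.6, -0.1]
grip_width: 0.0001
time_s: 11.87
position: [0.4689, -0.1139, 0.2735]
tool_rot: [[0.988, 0.154, 0.002], [0.154, -0.988, -0.002], [0.002, 0.002, -1.0]]
ft_force: [-0.8, -0.0, -0.8]
grip_width: 0.0003
time_s: 12.28
position: [0.4989, -0.3129, 0.2707]
tool_rot: [[0.988, 0.154, -0.002], [0.154, -0.988, 0.001], [-0.002, -0.002, -1.0]]
ft_force: [0.2, 0.8, 1.1]
grip_width: 0.0002
time_s: 12.7
position: [0.4994, -0.3097, 0.2725]
tool_rot: [[0.988, 0.156, -0.0], [0.156, -0.988, 0.0], [-0.0, -0.0, -1.0]]
ft_force: [-0.7, 0.1, 0.7]
grip_width: 0.0
amber 537 256.8268156424581 220.52700186219738 -0.0016011516874305865 0.13272924840625794 -0.03366381011519029 0.1538946729431069 0.04948956668347382
12.8 [-0.14403727  0.27598301 -0.56143451] [ 0.49949073 -0.30997917  0.27262997]
```

View pics/c6.png

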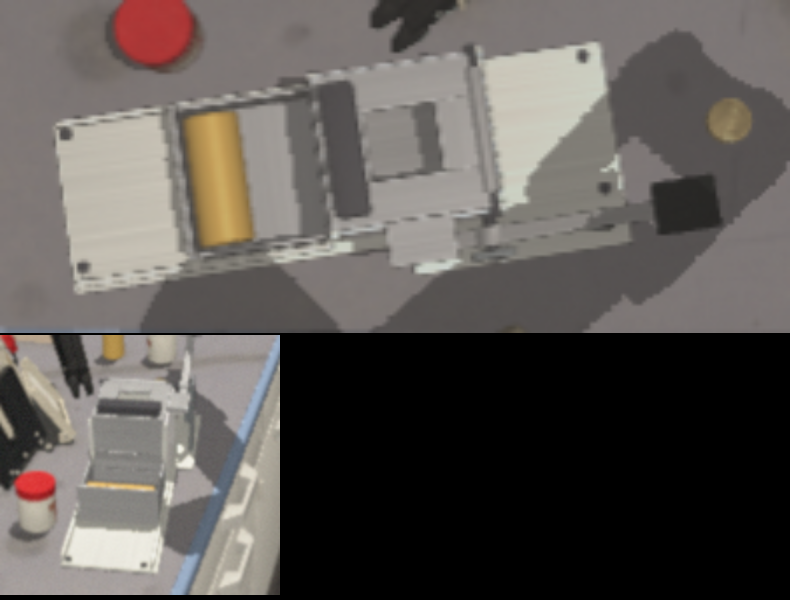

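```bash
python3 -c "
from rig import env
env.close_job()"
```

```text
the job is handed in; nothing more can be done
```

The job is done and handed in at about 12.8 s of the 54 s allowed.

- **Tray:** I pushed it home with the closed fingertips. It stalled at 23 N, and its outer wall had moved in 85 mm.
- **Lever and slug:** I pressed the lever to its stop and held it there until the slug was in the tray. The press peaked at 65 N at the wrist, below the 120 N limit, and I eased it to about 39 N for the hold.
- **Release:** I let the lever up gently and moved the arm clear.

In the last pictures the slug lies in the tray against the far wall. The flap is shut, the pad is back at its starting place, and the wrist force is near zero. The red jar and brass weight look where they were. I saw no sign of the white jar or bottle being moved, but they fell outside the final top-view crop, so I did not re-measure them. No check failed or disagreed.

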